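# Line up the primed goblins along the straightedge

### The arm

A 7-joint arm with a two-finger parallel gripper is mounted at the origin on the work surface. World frame = base frame: x ahead of the robot, y to its left, z up, the work surface at z = 0. Lengths are in mm, angles in rad, forces in N, time in s.
With the tool pointing down it reaches from about 400 to 875 mm from the base axis. Payload 6.5 kg.
Tool frame: the origin (TCP) lies at the very end of the fingers, on their centre line; the grasp point (between the pads) lies 19 mm behind it; y points along the fingers, x is the direction in which the jaws open and shut, and the axes are right-handed (so a half turn about y gives the same grasp; the last joint's range is limited). The gripper opens to 88 mm and grips with 3 to 60 N. Pads are 18 mm wide; open, the fingers measure 123 mm over their backs; the gripper's body (75 mm by 187 mm) begins 45 mm behind the grasp point.
Start: joints at [1.239, 0.536, -0.004, 1.538, 0.003, 1.067, -0.071], TCP at [170.739, -627.167, 238.716] pointing down, gripper open.
Joint ranges: [-2.7, 2.7], [-0.37, 2.16], [-1.27, 1.26], [0.24, 2.4], [-1.31, 4.45], [0.19, 1.91], [-2.76, 2.76]. Speed limits (rad/s): [2.39, 2.39, 3.14, 3.14, 3.14, 3.14, 3.14].

### API

Orientations are given as a rotation vector (axis times angle).
In Python, from rig import bot gives the robot as it stands. The module is installed in compiled form; this text tells all that it offers.
- The arm moves only by the tool drive_tool, never from a script. Its argument "rows" is one flat list of numbers, 6 for each row, row after row: the shift along the tool's x, y, z in cm, then the turn, a rotation vector about the tool's x, y, z in degrees. In form: [dx, dy, dz, wx, wy, wz, dx, dy, dz, wx, wy, wz, ...]. A call has 1 to 20 rows; each row shifts and turns the commanded pose from where the row before left it, along the tool's axes as they then stand; what a row does not reach is not made up. A row lasts 1/8 s, in which the tool goes at most 62.5 mm and 10.7 degrees, less where a joint would pass 70% of its speed; a pose out of reach is approached as far as the arm can. A call with a gripper value outside its range is refused whole. "hand" is the finger opening in cm, from 0 to 8.81, set as the call begins (left out, the last holds). The fingers move at their own pace and stop on an object; "squeeze" is the grip in N (left out, the last holds). Time passes only in rows, so rows that do not move let the fingers close. It gives the time, the measured TCP pose, the force and the opening at its end, in the units of the state.
- bot.get_state(): the state, without advancing time (a new reading comes with each control period).
- bot.get_image(name): name is "scene" or "side" or "wrist"; returns a dict with "pixels" (420x560x3 uint8, red, green, blue), "z_map" (420x560 float32, mm along the optical axis (not along the pixel's ray), 0 where there is no reading), "K" (3x3 intrinsics, pixels), "origin" and "orientation" of the camera in the world. Camera axes: x right, y up, looking along -z (the intrinsics and any distortion apply to the point x, -y, -z); pixel columns grow to the right and rows downward; lengths in mm; the calibration is good to about 2 mm. A picture is of the moment at which its call begins.
- bot.close_job(): hands the job in, once; it reports no verdict.
The state is a dict: "time": time; "joint_pos": joint angles; "qd": joint speeds; "tau": joint torques, N m; "tool_pos": TCP position; "ee_rot": TCP orientation; "force": force on the tool from outside, world axes, zero at the start; "ft_torque": the same for the moment, N m; "grip_width": finger opening in mm.
Only numpy, scipy, OpenCV 4.12 (cv2) and the standard library are available. Lean on these libraries where they do the work, as an engineer would, in place of code of your own. Each camera call takes 0.05 s, during which the arm holds its last target.

### The job

Line up the four goblins in a straight, even row for painting: slide each one across the desk until its bottle cap rests against the near side of the aluminium straightedge, centred on a scribed line, one goblin to each of the four lines (any goblin at any line, facing any way). The primer is still tacky, so touch only the bottle caps, never the figures, and slide the goblins along the desk without lifting them or tipping them over. Leave the tile palette, the parts box and the pin vice where they are.

Things in the scene. Friction and masses are not known exactly. Their poses are not given: they have to be found in the camera images.
- straightedge: Aluminium bar 340 mm long, 20 mm deep, 14 mm high, fixed to the desk, lying across in front of the robot and turned by up to 0.25 rad. Origin: centre of its underside; its y axis runs along its length, its x axis points away from the robot; the near long face is at x = -10 mm. Four dark scribed lines, 3 mm wide, cross its top and near face at y = -120, -40, +40 and +120 mm.
- spot1 (a point): Point on the desk surface in front of the scribed line at y = -120 mm of the straightedge, 16 mm from its near face: where the centre of a bottle cap lies that touches the bar squarely at that line. Same axes as the straightedge.
- spot2 (a point): Point on the desk surface in front of the scribed line at y = -40 mm of the straightedge, 16 mm from its near face: where the centre of a bottle cap lies that touches the bar squarely at that line. Same axes as the straightedge.
- spot3 (a point): Point on the desk surface in front of the scribed line at y = +40 mm of the straightedge, 16 mm from its near face: where the centre of a bottle cap lies that touches the bar squarely at that line. Same axes as the straightedge.
- spot4 (a point): Point on the desk surface in front of the scribed line at y = +120 mm of the straightedge, 16 mm from its near face: where the centre of a bottle cap lies that touches the bar squarely at that line. Same axes as the straightedge.
- goblin1: One of four identical goblins: a solid white plastic bottle cap, 32 mm across and 14 mm high, standing flat and loose on the desk, with a grey primed figure fixed on its top; about 25 to 50 g, 43 mm high in all. Origin: centre of the cap's underside, on the desk; z up. It slides easily. They start on the robot's side of the straightedge, at least 65 mm apart centre to centre.
- goblin1_figure: The tacky figure of goblin1, fixed to its cap: 29 mm high, within 11 mm of the cap's axis at every height (so it stands inside the cap's outline). Origin: centre of the cap's top, 14 mm above the desk. Not to be touched.
- goblin2: One of four identical goblins: a solid white plastic bottle cap, 32 mm across and 14 mm high, standing flat and loose on the desk, with a grey primed figure fixed on its top; about 25 to 50 g, 43 mm high in all. Origin: centre of the cap's underside, on the desk; z up. It slides easily. They start on the robot's side of the straightedge, at least 65 mm apart centre to centre.
- goblin2_figure: The tacky figure of goblin2, fixed to its cap: 29 mm high, within 11 mm of the cap's axis at every height (so it stands inside the cap's outline). Origin: centre of the cap's top, 14 mm above the desk. Not to be touched.
- goblin3: One of four identical goblins: a solid white plastic bottle cap, 32 mm across and 14 mm high, standing flat and loose on the desk, with a grey primed figure fixed on its top; about 25 to 50 g, 43 mm high in all. Origin: centre of the cap's underside, on the desk; z up. It slides easily. They start on the robot's side of the straightedge, at least 65 mm apart centre to centre.
- goblin3_figure: The tacky figure of goblin3, fixed to its cap: 29 mm high, within 11 mm of the cap's axis at every height (so it stands inside the cap's outline). Origin: centre of the cap's top, 14 mm above the desk. Not to be touched.
- goblin4: One of four identical goblins: a solid white plastic bottle cap, 32 mm across and 14 mm high, standing flat and loose on the desk, with a grey primed figure fixed on its top; about 25 to 50 g, 43 mm high in all. Origin: centre of the cap's underside, on the desk; z up. It slides easily. They start on the robot's side of the straightedge, at least 65 mm apart centre to centre.
- goblin4_figure: The tacky figure of goblin4, fixed to its cap: 29 mm high, within 11 mm of the cap's axis at every height (so it stands inside the cap's outline). Origin: centre of the cap's top, 14 mm above the desk. Not to be touched.
- tile_palette: Bystander: white ceramic tile 150 x 150 x 10 mm with dabs of paint, loose on the left. Origin: centre of its underside.
- parts_box: Bystander: closed blue plastic box 184 x 114 x 57 mm with a spring clip on its near face, loose on the right. Origin: centre of its underside.
- pin_vice: Bystander: small brass pin vice about 100 mm long and 10 mm thick, lying beyond the straightedge. Origin: under the middle of its length, on the desk; x along it.
There are look-alikes about, which are no part of the job. What is shaped like the goblin2 but orange is not meant.

How it is judged (in metres and radians):
At the end, for the whole second after the job is handed in: At each of the four scribed lines one goblin stands upright (within 0.1 rad) and at rest on the desk, its cap no more than 5 mm from the near face of the straightedge and its centre within 7 mm of the line, measured along the bar (((x of goblin1 in the frame of spot1 between -0.005 and 0.003 m and y of goblin1 in the frame of spot1 between -0.007 and 0.007 m) or (x of goblin2 in the frame of spot1 between -0.005 and 0.003 m and y of goblin2 in the frame of spot1 between -0.007 and 0.007 m) or (x of goblin3 in the frame of spot1 between -0.005 and 0.003 m and y of goblin3 in the frame of spot1 between -0.007 and 0.007 m) or (x of goblin4 in the frame of spot1 between -0.005 and 0.003 m and y of goblin4 in the frame of spot1 between -0.007 and 0.007 m)) and ((x of goblin1 in the frame of spot2 between -0.005 and 0.003 m and y of goblin1 in the frame of spot2 between -0.007 and 0.007 m) or (x of goblin2 in the frame of spot2 between -0.005 and 0.003 m and y of goblin2 in the frame of spot2 between -0.007 and 0.007 m) or (x of goblin3 in the frame of spot2 between -0.005 and 0.003 m and y of goblin3 in the frame of spot2 between -0.007 and 0.007 m) or (x of goblin4 in the frame of spot2 between -0.005 and 0.003 m and y of goblin4 in the frame of spot2 between -0.007 and 0.007 m)) and ((x of goblin1 in the frame of spot3 between -0.005 and 0.003 m and y of goblin1 in the frame of spot3 between -0.007 and 0.007 m) or (x of goblin2 in the frame of spot3 between -0.005 and 0.003 m and y of goblin2 in the frame of spot3 between -0.007 and 0.007 m) or (x of goblin3 in the frame of spot3 between -0.005 and 0.003 m and y of goblin3 in the frame of spot3 between -0.007 and 0.007 m) or (x of goblin4 in the frame of spot3 between -0.005 and 0.003 m and y of goblin4 in the frame of spot3 between -0.007 and 0.007 m)) and ((x of goblin1 in the frame of spot4 between -0.005 and 0.003 m and y of goblin1 in the frame of spot4 between -0.007 and 0.007 m) or (x of goblin2 in the frame of spot4 between -0.005 and 0.003 m and y of goblin2 in the frame of spot4 between -0.007 and 0.007 m) or (x of goblin3 in the frame of spot4 between -0.005 and 0.003 m and y of goblin3 in the frame of spot4 between -0.007 and 0.007 m) or (x of goblin4 in the frame of spot4 between -0.005 and 0.003 m and y of goblin4 in the frame of spot4 between -0.007 and 0.007 m)) and angle between each of goblin1, goblin2, goblin3, goblin4's own z axis and vertical below 0.1 rad and height (world z) of each of goblin1, goblin2, goblin3, goblin4 below 0.004 m and linear speed of each of goblin1, goblin2, goblin3, goblin4 below 0.01 m/s); the robot touches nothing.
It fails at once if a goblin is lifted off the desk (cap more than 10 mm up) (height (world z) of any of goblin1, goblin2, goblin3, goblin4 above 0.01 m).
It fails at once if a goblin is tipped over (more than 0.5 rad) (angle between any of goblin1, goblin2, goblin3, goblin4's own z axis and vertical above 0.5 rad).
It fails at once if the robot touches a tacky figure (more than 1 N) (contact force between any of goblin1_figure, goblin2_figure, goblin3_figure, goblin4_figure and the fingers above 1 N or contact force between any of goblin1_figure, goblin2_figure, goblin3_figure, goblin4_figure and the arm above 1 N).
It fails at once if the tile palette, parts box or pin vice is shifted by more than 15 mm (distance of any of tile_palette, parts_box, pin_vice from where it was at the start of the episode above 0.015 m).
It also fails if it takes over 61 s, if anything falls off the work surface, if the arm or the gripper's body presses on something with over 40 N, if the wrist force passes 120 N, or if a joint passes its speed limit or range.

## Working session

There is one attempt and no reset: what is moved stays moved. The work goes in short steps, Python scripts to look and compute and a tool call to move; the robot and the scene stay as the last step left them, time stands still between calls to the robot, and variables do not carry over. Pictures are saved under pics/ and viewed, and the job is handed in when it is done.

Besides the shell and the picture viewer there is one more tool, called after "Emit:" as name(argument=value, ...) on one line, values as JSON. drive_tool: Moves the arm, as the interface text tells. Its arguments: {"type":"object","properties":{"rows":{"type":"array"},"hand":{"type":"number"},"squeeze":{"type":"number"}},"required":["rows"]}

```bash
ls; mkdir -p pics
cat > h.py <<'E'
from rig import bot
import numpy as np, cv2
from scipy.spatial.transform import Rotation as R
def cam(n):
    im=bot.get_image(n); return im
def save(im,f,scale=1,crop=None):
    p=im["pixels"][:,:,::-1]
    if crop: a,b,c,d=crop; p=p[b:d,a:c]
    if scale!=1: p=cv2.resize(p,None,fx=scale,fy=scale,interpolation=cv2.INTER_CUBIC)
    cv2.imwrite(f,p)
def Rm(im):
    o=np.array(im["orientation"],float)
    return o if o.shape==(3,3) else R.from_rotvec(o).as_matrix()
def ray(im,u,v):
    K=im["K"]; d=np.array([(u-K[0][2])/K[0][0],-(v-K[1][2])/K[1][1],-1.0])
    return Rm(im)@d
def onz(im,u,v,z):
    d=ray(im,u,v); o=np.array(im["origin"]); t=(z-o[2])/d[2]; return o+t*d
def proj(im,P):
    K=im["K"]; c=Rm(im).T@(np.array(P,float)-np.array(im["origin"])); 
    return K[0][0]*c[0]/-c[2]+K[0][2], K[1][1]*-c[1]/-c[2]+K[1][2]
E
python3 - <<'E'
from h import *
s=bot.get_state(); print(s)
for n in ("scene","side","wrist"):
    im=cam(n); save(im,f"pics/{n}0.png"); print(n,im["origin"],im["orientation"],im["K"],{k for k in im})
E
```

```text
pics
{'time': 0.0, 'joint_pos': array([ 1.238831  ,  0.53716792, -0.00444807,  1.53884518,  0.00265056,
        1.06728287, -0.07119449]), 'qd': array([-0.00015334, -0.00017487,  0.00111481, -0.00055906, -0.00091972,
       -0.00267486, -0.0015024 ]), 'tau': array([ 1.69015490e-03, -5.70963800e+01,  9.91118364e-01, -2.51597500e+01,
       -5.62809943e-02,  1.79476838e-02,  1.48371378e-04]), 'tool_pos': array([ 170.53969156, -626.60802424,  237.84874972]), 'ee_rot': array([-1.32239371,  1.01220432, -1.00980221]), 'force': array([-0.27301673,  0.27407779,  0.4028941 ]), 'ft_torque': array([-0.01663429,  0.02267061, -0.00854348]), 'grip_width': 87.9394442116318}
scene [929.96080653 477.79648668 982.59456007] [0.2001606  0.73228042 2.46355497] [[449.3176661    0.         281.011119  ]
 [  0.         449.3176661  218.95966174]
 [  0.           0.           1.        ]] {'pixels', 'z_map', 'origin', 'orientation', 'K'}
side [ 191.72605916 -473.92049437  735.21762562] [ 0.69921254 -0.26772715 -0.66995338] [[432.62710973   0.         277.39295439]
 [  0.         432.62710973 210.12704639]
 [  0.           0.           1.        ]] {'pixels', 'z_map', 'origin', 'orientation', 'K'}
wrist [ 235.82229737 -608.87885511  383.55669757] [-0.22628483  0.17519048 -1.29640087] [[374.55846369   0.         274.01218299]
 [  0.         374.55846369 209.47262568]
 [  0.           0.           1.        ]] {'pixels', 'z_map', 'origin', 'orientation', 'K'}
```

View pics/scene0.png

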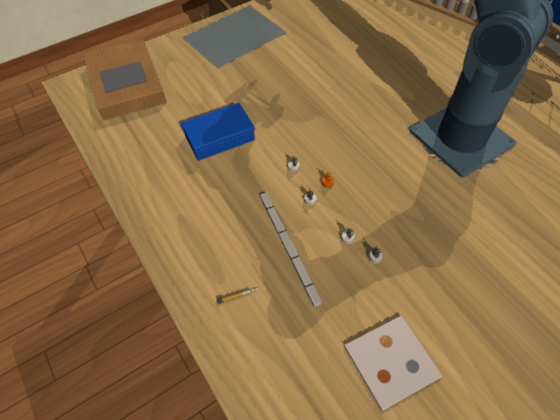

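View pics/side0.png

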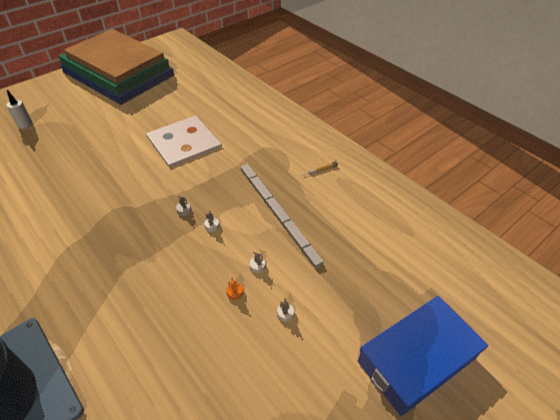

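View pics/wrist0.png

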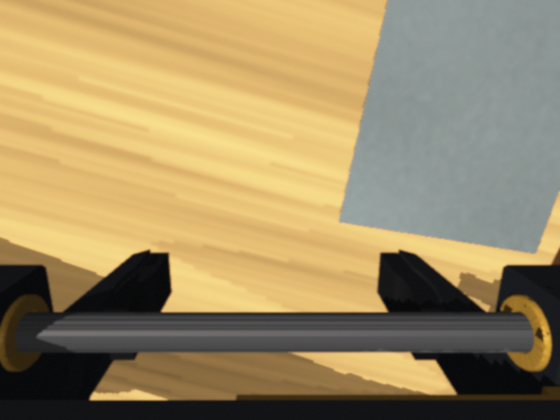

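Run:
```python
from h import *
im=cam("scene"); save(im,"pics/sceneA.png",4,(245,140,445,290)); save(im,"pics/sceneB.png",5,(250,180,330,310))
im=cam("side"); save(im,"pics/sideA.png",3.5,(160,155,340,325))
s=bot.get_state(); print(R.from_rotvec(s['ee_rot']).as_matrix().round(3))
```

```text
[[ 0.263 -0.     0.965]
 [-0.965  0.001  0.263]
 [-0.001 -1.    -0.   ]]
```

View pics/sceneA.png

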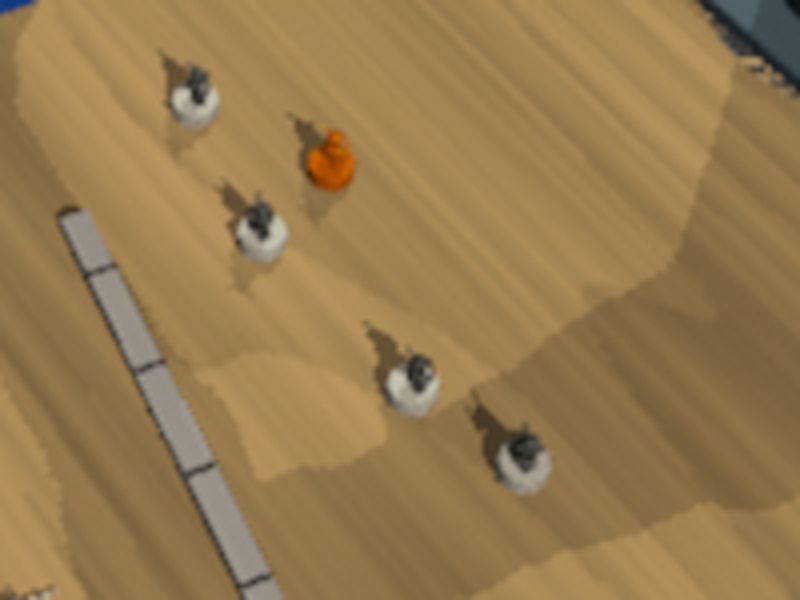

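View pics/sideA.png

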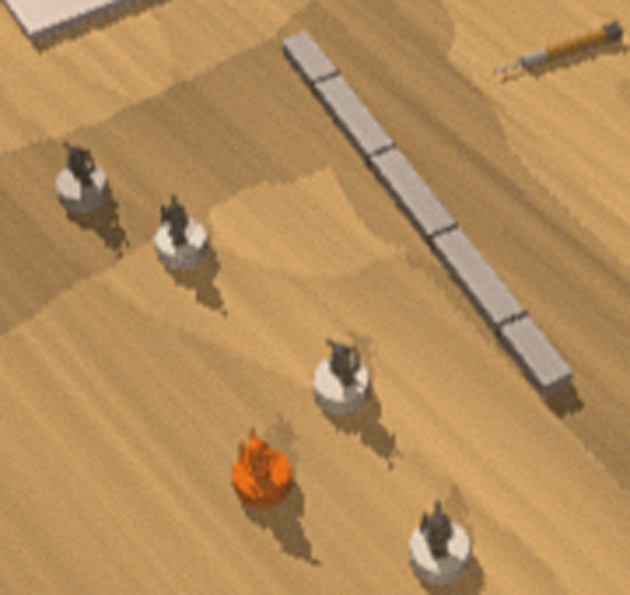

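View pics/sceneB.png

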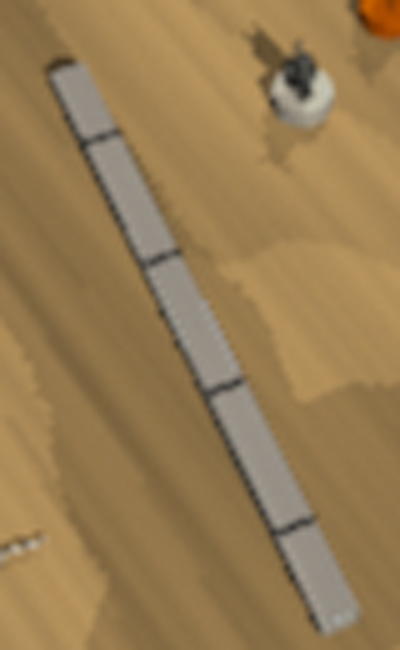

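```bash
cat > meas.py <<'E'
from h import *
from scipy.optimize import minimize
th=np.linspace(0,2*np.pi,60,endpoint=False)
def cyl(im,x,y):
    P=[proj(im,(x+16*np.cos(t),y+16*np.sin(t),z)) for t in th for z in (0,14)]
    return cv2.convexHull(np.array(P,np.float32))
def fitcap(im,x0,y0,sat=45,val=120):
    # whites mask near guess; match hull, upsampled
    u,v=proj(im,(x0,y0,7)); S=8; r=14
    a,b=int(u)-r,int(v)-r
    crop=im["pixels"][b:b+2*r,a:a+2*r]
    g=cv2.resize(crop,None,fx=S,fy=S,interpolation=cv2.INTER_CUBIC)
    hsv=cv2.cvtColor(g,cv2.COLOR_RGB2HSV)
    m=((hsv[...,1]<sat*1.6)&(hsv[...,2]>val)).astype(np.uint8)
    n,l,st,c=cv2.connectedComponentsWithStats(m)
    k=1+np.argmax(st[1:,4]); m=(l==k).astype(np.uint8)
    hull=cv2.convexHull(cv2.findContours(m,cv2.RETR_EXTERNAL,cv2.CHAIN_APPROX_NONE)[0][0])
    H=np.zeros_like(m); cv2.fillPoly(H,[hull],1)
    def cost(p):
        q=((cyl(im,*p).reshape(-1,2)-[a,b]+0.5)*S-0.5)
        M=np.zeros_like(m); cv2.fillPoly(M,[np.round(q).astype(np.int32)],1)
        return float((M!=H).sum())
    res=minimize(cost,[x0,y0],method="Nelder-Mead",options=dict(initial_simplex=[[x0-4,y0-4],[x0+6,y0-2],[x0,y0+6]]))
    return res.x,res.fun/H.sum()
E
python3 - <<'E'
from meas import *
sc=cam("scene"); sd=cam("side")
f=lambda s,ox,oy,L:[((x+.5)/s-.5+ox,(y+.5)/s-.5+oy) for x,y in L]
A=f(5,250,180,[(83,144),(121,131),(143,265),(181,252),(206,390),(244,380),(275,530),(315,518)])
B=f(3.5,160,155,[(340,72),(317,82),(395,146),(372,157),(457,227),(432,236),(527,314),(498,322)])
for nm,im,L in(("scene",sc,A),("side",sd,B)):
    P=np.array([onz(im,*p,14)[:2] for p in L]); print(nm); print(P.round(1).tolist())
    mid=(P[::2]+P[1::2])/2; print(mid.round(1).tolist(), np.linalg.norm(np.diff(mid,axis=0),axis=1).round(1))
C=f(4,245,140,[(195,103),(262,236),(413,387),(523,464)])
D=f(3.5,160,155,[(440,550),(342,384),(182,244),(83,188)])
for c,d in zip(C,D):
    p=onz(sc,*c,9); q=onz(sd,*d,9)
    print(p.round(1),q.round(1),fitcap(sc,*p[:2]),fitcap(sd,*q[:2]))
E
```

```text
scene
[[611.0, -100.9], [590.1, -96.7], [625.4, -21.9], [605.3, -17.5], [639.0, 54.6], [620.5, 60.4], [653.6, 133.7], [634.5, 139.2]]
[[600.5, -98.8], [615.4, -19.7], [629.7, 57.5], [644.1, 136.5]] [80.5 78.5 80.3]
side
[[654.8, 135.2], [636.4, 137.5], [638.3, 56.5], [620.3, 58.5], [622.8, -22.7], [605.9, -18.2], [609.2, -101.2], [591.8, -94.4]]
[[645.6, 136.3], [629.3, 57.5], [614.3, -20.5], [600.5, -97.8]] [80.5 79.4 78.6]
[ 468.4 -184.1    9. ] [ 467.8 -183.9    9. ] (array([ 467.88967811, -185.01417248]), np.float64(0.15078769692423105)) (array([ 468.17991142, -182.81231041]), np.float64(0.18118490463952389))
[495.8 -65.1   9. ] [494.8 -66.7   9. ] (array([495.03307284, -66.63173545]), np.float64(0.12951530277157494)) (array([495.36744393, -64.50366781]), np.float64(0.21240205577554974))
[484.9  82.6   9. ] [484.4  80.6   9. ] (array([484.9247553 ,  82.03385975]), np.float64(0.13341938512086365)) (array([485.77284452,  83.78352179]), np.float64(0.1924465697277252))
[463.1 163.1   9. ] [462.5 160.7   9. ] (array([462.6265661 , 163.49492232]), np.float64(0.27242152466367714)) (array([466.75506641, 174.05657835]), np.float64(2.463923856309487))
```

Emit:
drive_tool(rows=[0,0,0,0,8.65,0,0,0,0,0,8.65,0,0,0,0,0,8.65,0,-4.37,0,1.53,0,0,0,-4.37,0,1.53,0,0,0,-4.37,0,1.53,0,0,0,-4.37,0,1.53,0,0,0,-4.37,0,1.53,0,0,0,-4.37,0,1.53,0,0,0,-4.37,0,1.53,0,0,0,-4.37,0,1.53,0,0,0,-4.37,0,1.53,0,0,0,-4.37,0,1.53,0,0,0,-4.37,0,1.53,0,0,0,-4.37,0,1.53,0,0,0,-4.37,0,1.53,0,0,0,-4.37,0,1.53,0,0,0], hand=5.2, squeeze=4)

```text
time: 2.48
tool_pos: [495.7, -64.6, 238.9]
ee_rot: [-1.114, 1.345, -1.346]
force: [0.6, 0.1, 0.6]
grip_width: 52.1
```

```bash
cat > st.py <<'E'
from h import *
c=np.array([622.4,18.9]); t=-0.187; ex=np.array([np.cos(t),np.sin(t)]); ey=np.array([-np.sin(t),np.cos(t)])
def bar(p): d=np.array(p[:2])-c; return np.array([d@ex,d@ey])
def st():
    s=bot.get_state(); M=R.from_rotvec(s['ee_rot']).as_matrix()
    print('t',round(s['time'],2),'tcp',s['tool_pos'].round(1),'bar',bar(s['tool_pos']).round(1),'F',s['force'].round(1),'w',round(s['grip_width'],1),'yawerr_deg',round(np.degrees(np.arctan2(M[1,0],M[0,0])-np.arctan2(-ey[1],-ey[0])),2),'tilt',M[:,1].round(3))
    return s
E
python3 - <<'E'
from st import *
st()
im=cam("wrist"); save(im,"pics/w1.png")
sc=cam("scene"); o=onz(sc,245+332/4,140+163/4,9); print('orange',o,bar(o))
print('box',bar(onz(sc,220,130,57)))
E
```

```text
t 2.48 tcp [495.7 -64.6 238.9] bar [-109.  -105.6] F [0.6 0.1 0.6] w 52.1 yawerr_deg -0.01 tilt [ 0. -0. -1.]
orange [420.87832335 -86.48354559   9.        ] [-178.41635712 -141.01163553]
box [  40.97839759 -391.94307831]
```

View pics/w1.png

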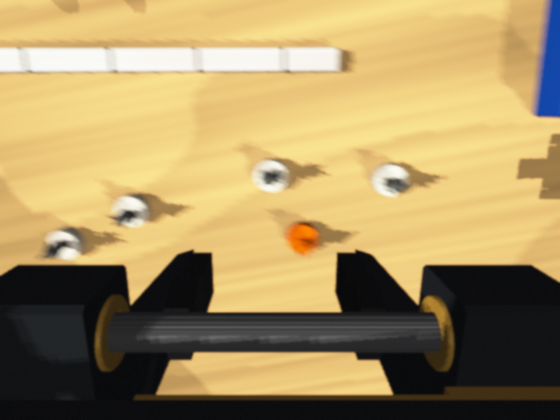

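Run:
```python
from h import *
im=cam("wrist"); save(im,"pics/w1a.png",2,(0,25,400,275))
```

```text
(no output)
```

View pics/w1a.png

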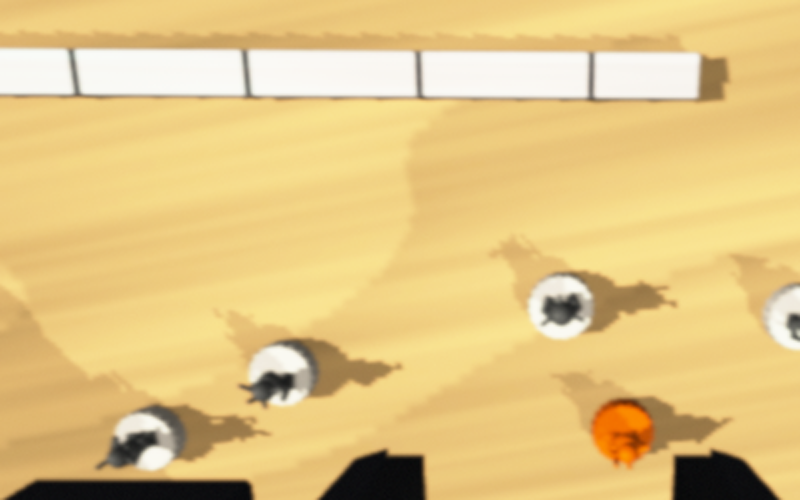

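Run:
```python
from st import *
im=cam("wrist")
f=lambda x,y:((x+.5)/2-.5,(y+.5)/2-.5+25)
for n,p in dict(n1=(592,98),n2=(420,97),n3=(249,96),n4=(76,95),f1=(591,53),f2=(418,52),f3=(245,51),f4=(72,49),g2=(560,306),g3=(281,373),g4=(146,440),g1=(797,316)).items():
    P=onz(im,*f(*p),14); print(n,P.round(1),bar(P).round(1))
```

```text
n1 [ 588.4 -100.6   14. ] [ -11.2 -123.7]
n2 [603.4 -21.8  14. ] [-11.1 -43.5]
n3 [618.3  56.6  14. ] [-11.   36.3]
n4 [633.3 135.8  14. ] [-11.  116.9]
f1 [ 607.7 -103.4   14. ] [   8.3 -122.9]
f2 [622.6 -25.3  14. ] [  8.4 -43.3]
f3 [637.4  52.8  14. ] [ 8.5 36.1]
f4 [652.7 130.8  14. ] [  8.9 115.5]
g2 [494.4 -68.5  14. ] [-109.5 -109.6]
g3 [486.   78.6  14. ] [-145.1   33.3]
g4 [463.5 158.5  14. ] [-182.1  107.6]
g1 [ 467.8 -184.7   14. ] [-114.  -228.8]
```

Emit:
drive_tool(rows=[0.24,4.5,0,0,0,0,0,4.5,0,0,0,0,0,4.5,0,0,0,0,0,4.0,0,0,0,0,0,2,0,0,0,0,0,2,0,0,0,0,0,1.3,0,0,0,0,0,0.5,0,0,0,0,0,0,0,0,0,0])

```text
time: 3.8
tool_pos: [494.5, -68.6, 5.9]
ee_rot: [-1.115, 1.346, -1.346]
force: [0.6, -0.1, 0.1]
grip_width: 51.9
```

Run:
```python
from st import *
st()
im=cam("wrist"); save(im,"pics/w2.png")
im=cam("side"); save(im,"pics/s2.png",3,(180,180,400,340))
st()
```

```text
t 3.8 tcp [494.5 -68.6   5.9] bar [-109.4 -109.8] F [ 0.6 -0.1  0.1] w 51.9 yawerr_deg -0.03 tilt [-0. -0. -1.]
t 3.9 tcp [495.  -68.4   6.3] bar [-109.  -109.5] F [ 1.1  0.4 -0.7] w 51.7 yawerr_deg -0.02 tilt [ 0.001 -0.    -1.   ]
```

View pics/w2.png

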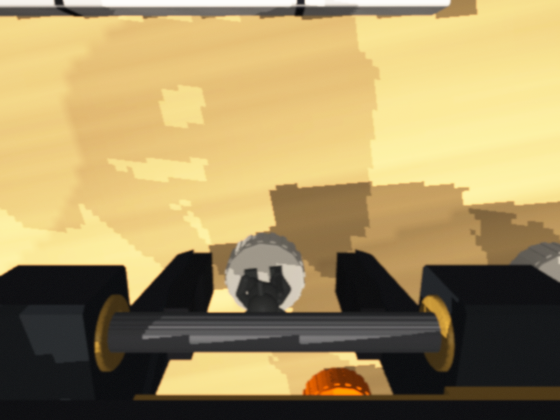

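View pics/s2.png

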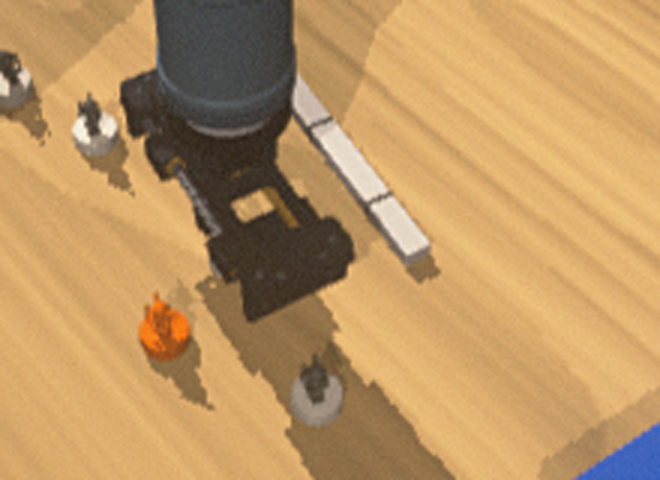

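Emit:
drive_tool(rows=[-0.25,0,0,0,0,0,0,0,0,0,0,0])

```text
time: 4.15
tool_pos: [495.3, -65.4, 6.1]
ee_rot: [-1.115, 1.345, -1.345]
force: [0.3, 0.1, 0.3]
grip_width: 52.0
```

Emit:
drive_tool(rows=[0,0,0,0,0,0,0,0,0,0,0,0,0,0,0,0,0,0,0,0,0,0,0,0], hand=2.6, squeeze=4)

```text
time: 4.65
tool_pos: [495.0, -65.8, 5.7]
ee_rot: [-1.115, 1.346, -1.346]
force: [-0.1, 0.7, 0.2]
grip_width: 31.4
```

Run:
```python
from st import *
for _ in range(1):
    st(); im=cam("wrist"); save(im,"pics/w3.png")
st()
```

```text
t 4.65 tcp [495.  -65.8   5.7] bar [-109.4 -106.9] F [-0.1  0.7  0.2] w 31.4 yawerr_deg -0.01 tilt [-0. -0. -1.]
t 4.7 tcp [495.  -65.8   5.7] bar [-109.4 -106.9] F [ 0.3 -0.5  1.1] w 31.6 yawerr_deg -0.0 tilt [-0. -0. -1.]
```

View pics/w3.png

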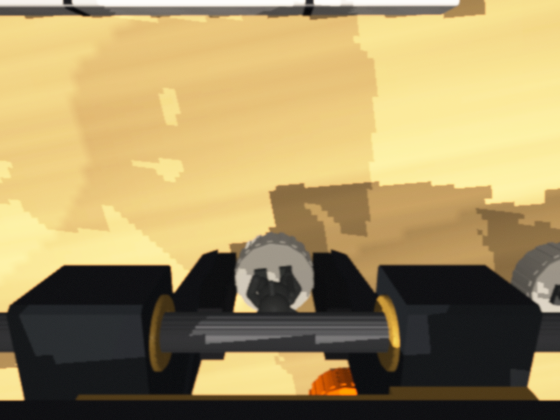

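Emit:
drive_tool(rows=[-0.37,0,0.44,0,0,0,-0.74,0,0.88,0,0,0,-0.74,0,0.88,0,0,0,-0.74,0,0.88,0,0,0,-0.74,0,0.88,0,0,0,-0.74,0,0.88,0,0,0,-0.74,0,0.88,0,0,0,-0.74,0,0.88,0,0,0,-0.74,0,0.88,0,0,0,-0.37,0,0.44,0,0,0,0,0,0,0,0,0])

```text
time: 6.08
tool_pos: [586.0, -14.5, 5.8]
ee_rot: [-1.114, 1.345, -1.345]
force: [0.4, -0.3, 0.9]
grip_width: 31.7
```

Run:
```python
from st import *
st(); im=cam("wrist"); save(im,"pics/w4.png")
```

```text
t 6.08 tcp [586.  -14.5   5.8] bar [-29.6 -39.6] F [ 0.4 -0.3  0.9] w 31.7 yawerr_deg 0.03 tilt [ 0.001  0.    -1.   ]
```

View pics/w4.png

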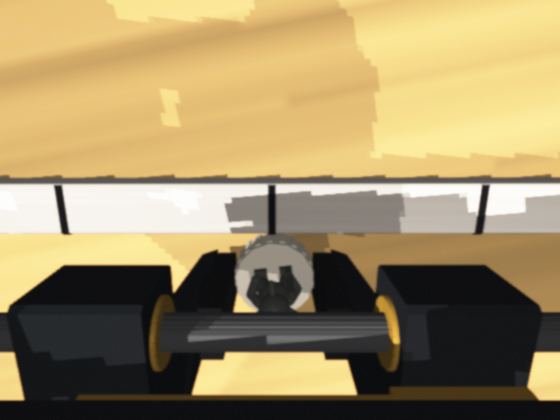

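Emit:
drive_tool(rows=[0,0,0.15,0,0,0,0,0,0.15,0,0,0,0,0,0.15,0,0,0,0,0,0.1,0,0,0,0,0,0,0,0,0])

```text
time: 6.75
tool_pos: [589.8, -16.2, 5.6]
ee_rot: [-1.116, 1.347, -1.345]
force: [-4.7, 0.7, 4.9]
grip_width: 31.7
```

Run:
```python
from st import *
st(); im=cam("wrist"); save(im,"pics/w5.png",3,(180,170,380,330))
```

```text
t 6.75 tcp [589.8 -16.2   5.6] bar [-25.5 -40.5] F [-4.7  0.7  4.9] w 31.7 yawerr_deg -0.01 tilt [-0.002 -0.    -1.   ]
```

View pics/w5.png

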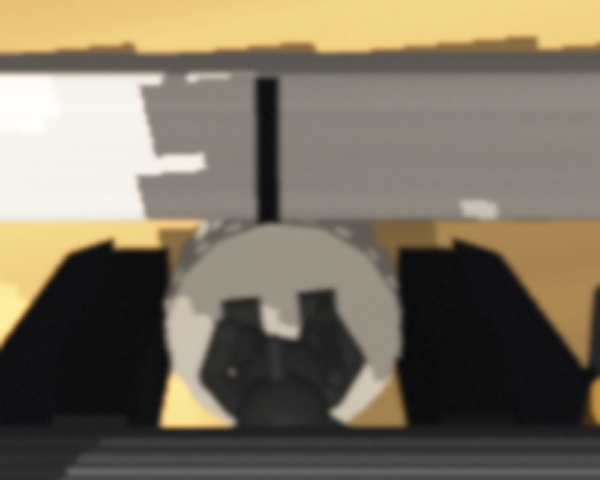

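Emit:
drive_tool(rows=[-0.15,0,-0.05,0,0,0])

```text
time: 6.92
tool_pos: [589.9, -16.0, 5.5]
ee_rot: [-1.116, 1.346, -1.347]
force: [-4.5, -4.1, 4.7]
grip_width: 31.9
```

Emit:
drive_tool(rows=[0,0,0,0,0,0,0,0,0,0,0,0,0,0,0,0,0,0,0,-1,0,0,0,0,0,-2,0,0,0,0,0,-3,0,0,0,0,0,-4,0,0,0,0,0,-4,0,0,0,0,0,0,0,0,0,0], hand=5.2)

```text
time: 8.05
tool_pos: [593.2, -14.5, 150.5]
ee_rot: [-1.108, 1.34, -1.349]
force: [0.6, 0.1, -0.3]
grip_width: 51.7
```

Run:
```python
from st import *
st(); im=cam("wrist"); save(im,"pics/w6.png")
```

```text
t 8.05 tcp [593.2 -14.5 150.5] bar [-22.5 -38.2] F [ 0.6  0.1 -0.3] w 51.7 yawerr_deg -0.01 tilt [ 0.008  0.    -1.   ]
```

View pics/w6.png

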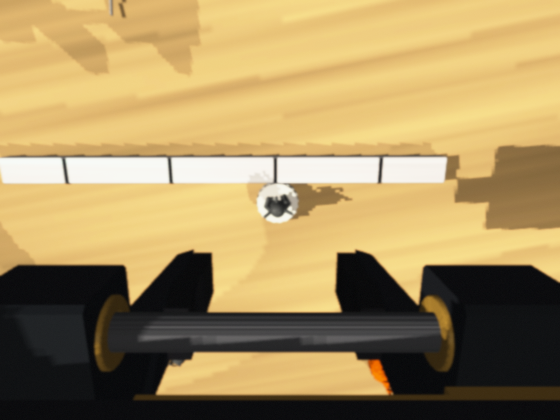

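Emit:
drive_tool(rows=[-1.5,0,-2.4,0,0,0,-2.25,0,-3.8,0,0,0,-2.25,0,-3.8,0,0,0,-1.5,0,-2.4,0,0,0,0,0,0,0,0,0])

```text
time: 8.72
tool_pos: [480.4, 83.5, 145.2]
ee_rot: [-1.119, 1.345, -1.342]
force: [0.6, -0.6, 0.1]
grip_width: 52.2
```

Run:
```python
from st import *
st(); im=cam("wrist"); save(im,"pics/w7.png")
```

```text
t 8.72 tcp [480.4  83.5 145.2] bar [-151.5   37.1] F [ 0.6 -0.6  0.1] w 52.2 yawerr_deg 0.2 tilt [-0.002 -0.    -1.   ]
```

View pics/w7.png

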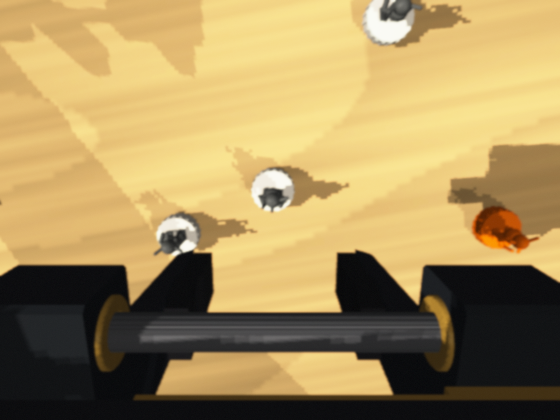

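Emit:
drive_tool(rows=[0,3.5,0.2,0,0,0,0,4,0.2,0,0,0,0,3,0,0,0,0,0,2,0,0,0,0,0,1,0,0,0,0,0,0,0,0,0,0])

```text
time: 9.52
tool_pos: [486.6, 80.8, 10.3]
ee_rot: [-1.115, 1.347, -1.346]
force: [0.3, 0.9, 0.5]
grip_width: 52.2
```

Run:
```python
from st import *
st(); im=cam("wrist"); save(im,"pics/w8.png")
```

```text
t 9.53 tcp [486.6  80.8  10.3] bar [-144.9   35.6] F [0.3 0.9 0.5] w 52.2 yawerr_deg -0.05 tilt [-0.001 -0.001 -1.   ]
```

View pics/w8.png

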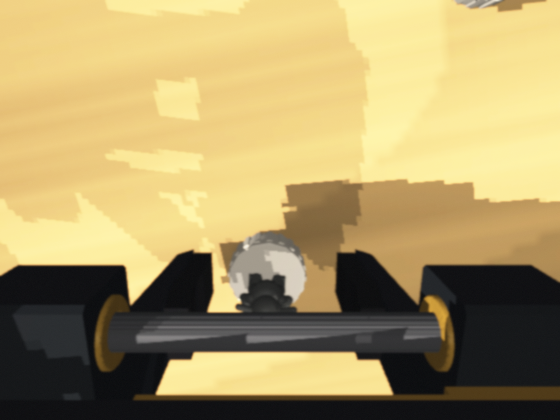

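Emit:
drive_tool(rows=[-0.15,0.45,-0.1,0,0,0,0,0,0,0,0,0])

```text
time: 9.82
tool_pos: [485.9, 83.4, 6.5]
ee_rot: [-1.115, 1.345, -1.345]
force: [0.3, -0.5, -0.1]
grip_width: 52.0
```

Emit:
drive_tool(rows=[0,0,0,0,0,0,0,0,0,0,0,0,0,0,0,0,0,0,0,0,0,0,0,0], hand=2.6)

```text
time: 10.32
tool_pos: [485.9, 83.2, 6.3]
ee_rot: [-1.115, 1.346, -1.346]
force: [-1.3, 0.1, 2.2]
grip_width: 31.9
```

Emit:
drive_tool(rows=[0,0,0.4,0,0,0,-0.03,0,1,0,0,0,-0.03,0,1,0,0,0,-0.03,0,1,0,0,0,-0.03,0,1,0,0,0,-0.03,0,1,0,0,0,-0.03,0,1,0,0,0,-0.03,0,1,0,0,0,-0.03,0,1,0,0,0,-0.03,0,1,0,0,0,-0.03,0,1,0,0,0,0,0,0.8,0,0,0,0,0,0.4,0,0,0,0,0,0,0,0,0])

```text
time: 12.08
tool_pos: [600.5, 64.4, 6.2]
ee_rot: [-1.115, 1.346, -1.346]
force: [1.4, 0.1, 0.5]
grip_width: 31.4
```

Run:
```python
from st import *
st(); im=cam("wrist"); save(im,"pics/w9.png")
```

```text
t 12.07 tcp [600.5  64.4   6.2] bar [-30.   40.7] F [1.4 0.1 0.5] w 31.4 yawerr_deg -0.01 tilt [ 0.  0. -1.]
```

View pics/w9.png

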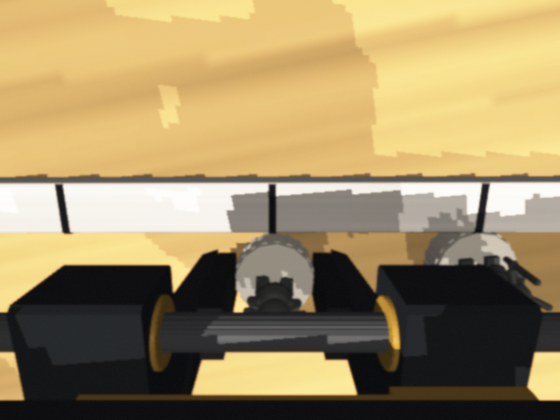

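Emit:
drive_tool(rows=[-0.05,0,0.15,0,0,0,-0.05,0,0.15,0,0,0,0,0,0.15,0,0,0,0,0,0.1,0,0,0,0,0,0,0,0,0])

```text
time: 12.75
tool_pos: [605.2, 64.7, 6.2]
ee_rot: [-1.116, 1.346, -1.345]
force: [-3.4, -0.4, 2.5]
grip_width: 31.9
```

Run:
```python
from st import *
st(); im=cam("wrist"); save(im,"pics/w10.png",3,(180,170,380,330))
```

```text
t 12.75 tcp [605.2  64.7   6.2] bar [-25.4  41.8] F [-3.4 -0.4  2.5] w 31.9 yawerr_deg 0.01 tilt [-0.001  0.    -1.   ]
```

View pics/w10.png

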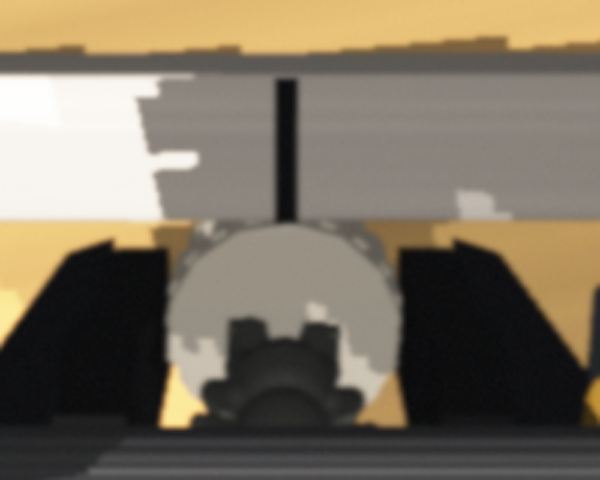

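Emit:
drive_tool(rows=[0,0,0,0,0,0,0,0,0,0,0,0,0,0,0,0,0,0,0,-1,0,0,0,0,0,-2,0,0,0,0,0,-3,0,0,0,0,0,-4,0,0,0,0,0,-4,0,0,0,0,-1.5,0,-3.2,0,0,0,-2,0,-4.7,0,0,0,-2,0,-4.7,0,0,0,-1.5,0,-3.2,0,0,0,0,0,0,0,0,0,0,0,0,0,0,0], hand=5.2)

```text
time: 14.55
tool_pos: [464.8, 162.3, 147.3]
ee_rot: [-1.113, 1.345, -1.347]
force: [0.4, 0.1, -0.6]
grip_width: 52.1
```

Run:
```python
from st import *
st(); im=cam("wrist"); save(im,"pics/w11.png")
im=cam("side"); save(im,"pics/s11.png")
st()
```

```text
t 14.55 tcp [464.8 162.3 147.3] bar [-181.5  111.6] F [ 0.4  0.1 -0.6] w 52.1 yawerr_deg -0.04 tilt [ 0.002  0.    -1.   ]
t 14.65 tcp [465.  161.8 146.7] bar [-181.3  111.1] F [0.1 0.6 0.2] w 52.2 yawerr_deg -0.12 tilt [ 0.001 -0.    -1.   ]
```

View pics/w11.png

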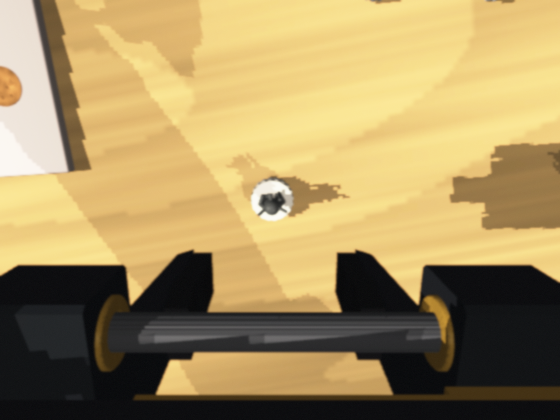

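View pics/s11.png

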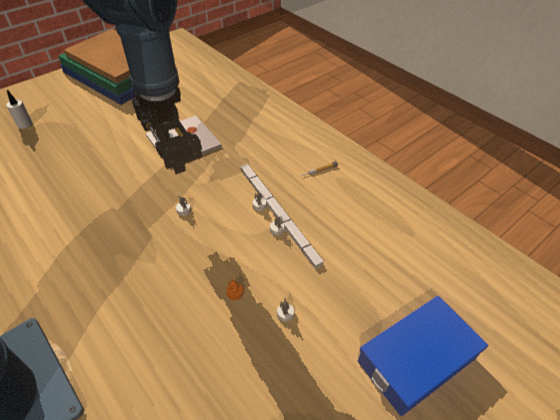

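Emit:
drive_tool(rows=[-0.1,3,-0.2,0,0,0,0,4.5,0,0,0,0,0,3.5,0,0,0,0,0,2,0,0,0,0,0,1.1,0,0,0,0,0,0,0,0,0,0])

```text
time: 15.4
tool_pos: [462.1, 163.5, 4.9]
ee_rot: [-1.115, 1.346, -1.346]
force: [0.3, 0.7, -0.2]
grip_width: 52.3
```

Run:
```python
from st import *
st(); im=cam("wrist"); save(im,"pics/w12.png")
```

```text
t 15.4 tcp [462.1 163.5   4.9] bar [-184.4  112.3] F [ 0.3  0.7 -0.2] w 52.3 yawerr_deg -0.05 tilt [-0.001 -0.    -1.   ]
```

View pics/w12.png

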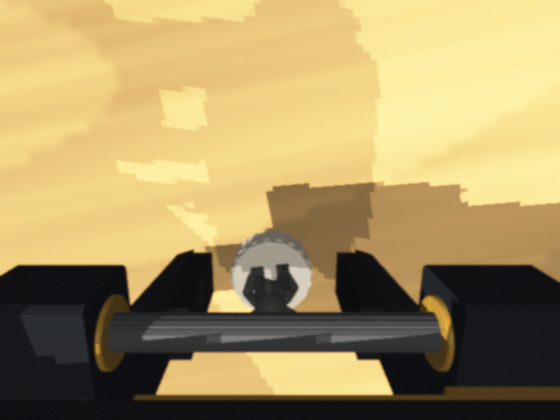

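Emit:
drive_tool(rows=[0,0,0,0,0,0,0,0,0,0,0,0,0,0,0,0,0,0,0,0,0,0,0,0], hand=2.6)

```text
time: 15.95
tool_pos: [462.4, 164.1, 5.7]
ee_rot: [-1.114, 1.345, -1.346]
force: [-0.5, -0.4, 5.4]
grip_width: 31.3
```

Emit:
drive_tool(rows=[0,0,0.5,0,0,0,-0.07,0,1.1,0,0,0,-0.07,0,1.1,0,0,0,-0.07,0,1.1,0,0,0,-0.07,0,1.1,0,0,0,-0.07,0,1.1,0,0,0,-0.07,0,1.1,0,0,0,-0.07,0,1.1,0,0,0,-0.07,0,1.1,0,0,0,-0.07,0,1.1,0,0,0,-0.07,0,1.1,0,0,0,-0.07,0,1.1,0,0,0,-0.07,0,1.1,0,0,0,-0.07,0,1.1,0,0,0,0,0,0.4,0,0,0,0,0,0.1,0,0,0,0,0,0,0,0,0])

```text
time: 18.08
tool_pos: [614.1, 144.3, 5.2]
ee_rot: [-1.115, 1.345, -1.346]
force: [-0.7, 0.1, 2.9]
grip_width: 31.4
```

Run:
```python
from st import *
st(); im=cam("wrist"); save(im,"pics/w13.png")
```

```text
t 18.07 tcp [614.1 144.3   5.2] bar [-31.5 121.6] F [-0.7  0.1  2.9] w 31.4 yawerr_deg -0.01 tilt [ 0. -0. -1.]
```

View pics/w13.png

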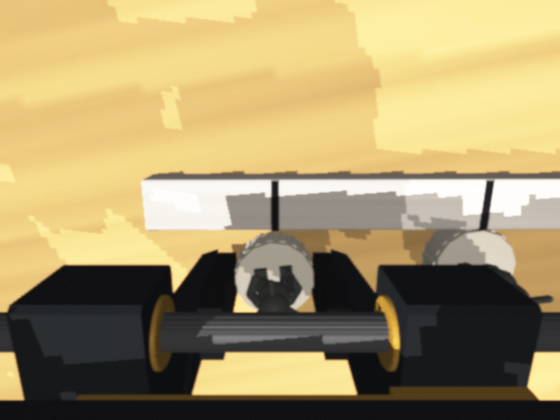

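Line (275) and cap centre (274) agree. Push to the bar.

Emit:
drive_tool(rows=[-0.05,0,0.2,0,0,0,0,0,0.2,0,0,0,0,0,0.2,0,0,0,0,0,0.1,0,0,0,0,0,0,0,0,0])

```text
time: 18.75
tool_pos: [620.0, 144.0, 4.9]
ee_rot: [-1.116, 1.347, -1.345]
force: [-4.9, 1.6, 4.7]
grip_width: 31.7
```

Run:
```python
from st import *
st(); im=cam("wrist"); save(im,"pics/w14.png",3,(180,170,380,330))
```

```text
t 18.75 tcp [620.  144.    4.9] bar [-25.6 122.5] F [-4.9  1.6  4.7] w 31.7 yawerr_deg 0.02 tilt [-0.002  0.    -1.   ]
```

View pics/w14.png

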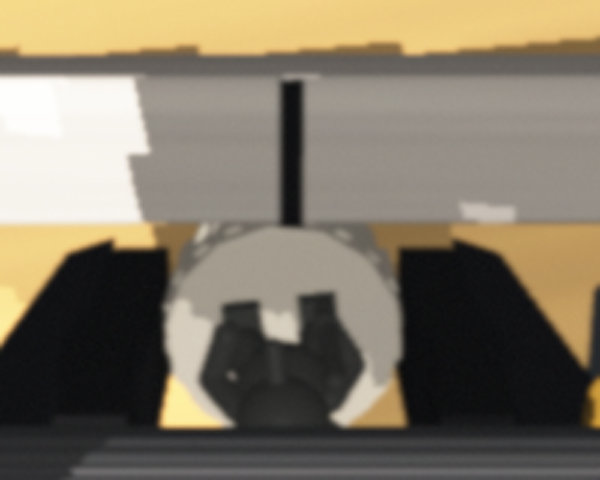

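Emit:
drive_tool(rows=[0,0,0,0,0,0,0,0,0,0,0,0,0,0,0,0,0,0,0,-1,0,0,0,0,0,-2,0,0,0,0,0,-3,0,0,0,0,0,-4,0,0,0,0,0,-4,0,0,0,0,2.5,0,-0.7,0,0,0,4,0,-1,0,0,0,5,0,-1.25,0,0,0,5,0,-1.25,0,0,0,5,0,-1.25,0,0,0,5,0,-1.25,0,0,0,4,0,-1,0,0,0,3,0,-0.7,0,0,0,1.5,0,-0.4,0,0,0,0,0,0,0,0,0,0,0,0,0,0,0], hand=5.2)

```text
time: 21.18
tool_pos: [470.2, -182.4, 145.5]
ee_rot: [-1.115, 1.344, -1.344]
force: [-0.5, 0.4, -0.3]
grip_width: 52.0
```

Run:
```python
from st import *
st(); im=cam("wrist"); save(im,"pics/w15.png")
```

```text
t 21.18 tcp [ 470.2 -182.4  145.5] bar [-112.1 -226.1] F [-0.5  0.4 -0.3] w 52.0 yawerr_deg 0.11 tilt [ 0.001  0.001 -1.   ]
```

View pics/w15.png

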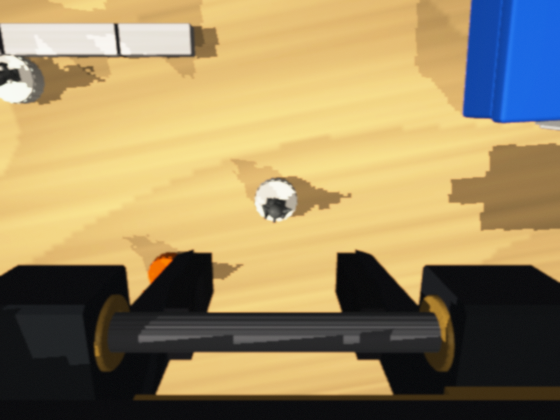

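Emit:
drive_tool(rows=[0.15,3,-0.2,0,0,0,0,4.5,0,0,0,0,0,3.5,0,0,0,0,0,2,0,0,0,0,0,0.95,0,0,0,0,0,0,0,0,0,0])

```text
time: 21.98
tool_pos: [467.3, -184.2, 5.6]
ee_rot: [-1.116, 1.345, -1.344]
force: [-0.0, -0.6, 0.7]
grip_width: 52.0
```

Run:
```python
from st import *
st(); im=cam("wrist"); save(im,"pics/w16.png")
```

```text
t 21.98 tcp [ 467.3 -184.2    5.6] bar [-114.7 -228.4] F [-0.  -0.6  0.7] w 52.0 yawerr_deg 0.06 tilt [-0.  0. -1.]
```

View pics/w16.png

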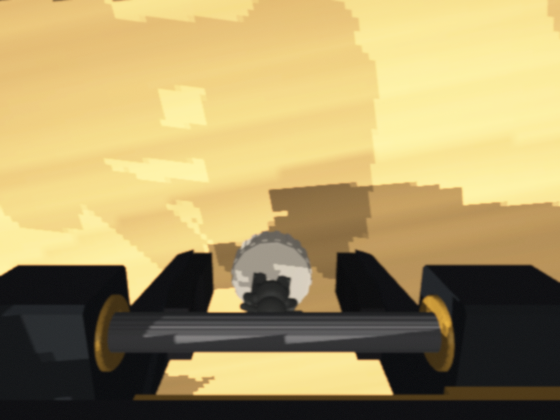

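Emit:
drive_tool(rows=[0,0,0,0,0,0,0,0,0,0,0,0,0,0,0,0,0,0,0,0,0,0,0,0], hand=2.6)

```text
time: 22.52
tool_pos: [467.5, -185.1, 6.2]
ee_rot: [-1.114, 1.345, -1.346]
force: [-1.0, 0.3, 6.9]
grip_width: 31.7
```

Emit:
drive_tool(rows=[-0.39,0,0.3,0,0,0,-0.78,0,0.6,0,0,0,-0.78,0,0.6,0,0,0,-0.78,0,0.6,0,0,0,-0.78,0,0.6,0,0,0,-0.78,0,0.6,0,0,0,-0.78,0,0.6,0,0,0,-0.78,0,0.6,0,0,0,-0.78,0,0.6,0,0,0,-0.78,0,0.6,0,0,0,-0.78,0,0.6,0,0,0,-0.78,0,0.6,0,0,0,-0.78,0,0.6,0,0,0,-0.78,0,0.6,0,0,0,-0.39,0,0.3,0,0,0,0,0,0,0,0,0])

```text
time: 24.52
tool_pos: [570.2, -93.5, 5.9]
ee_rot: [-1.115, 1.345, -1.346]
force: [-0.2, -0.4, 3.9]
grip_width: 32.0
```

Run:
```python
from st import *
st(); im=cam("wrist"); save(im,"pics/w17.png")
```

```text
t 24.52 tcp [570.2 -93.5   5.9] bar [ -30.4 -120.1] F [-0.2 -0.4  3.9] w 32.0 yawerr_deg -0.01 tilt [ 0. -0. -1.]
```

View pics/w17.png

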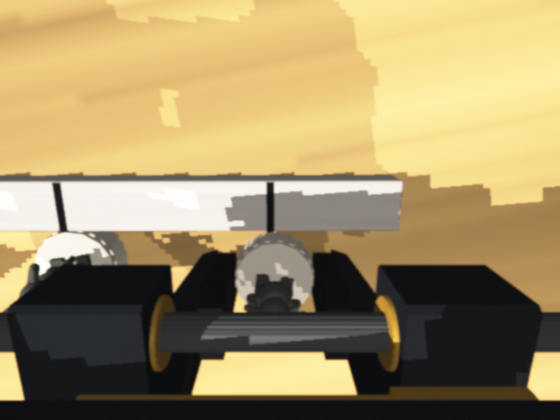

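Emit:
drive_tool(rows=[-0.12,0,0.15,0,0,0,-0.12,0,0.15,0,0,0,0,0,0.15,0,0,0,0,0,0.15,0,0,0,0,0,0,0,0,0])

```text
time: 25.2
tool_pos: [575.0, -92.1, 5.5]
ee_rot: [-1.116, 1.348, -1.345]
force: [-3.3, -0.2, 4.2]
grip_width: 31.9
```

Run:
```python
from st import *
st(); im=cam("wrist"); save(im,"pics/w18.png",3,(180,170,380,330))
```

```text
t 25.2 tcp [575.  -92.1   5.5] bar [ -25.9 -117.9] F [-3.3 -0.2  4.2] w 31.9 yawerr_deg -0.02 tilt [-0.002  0.    -1.   ]
```

View pics/w18.png

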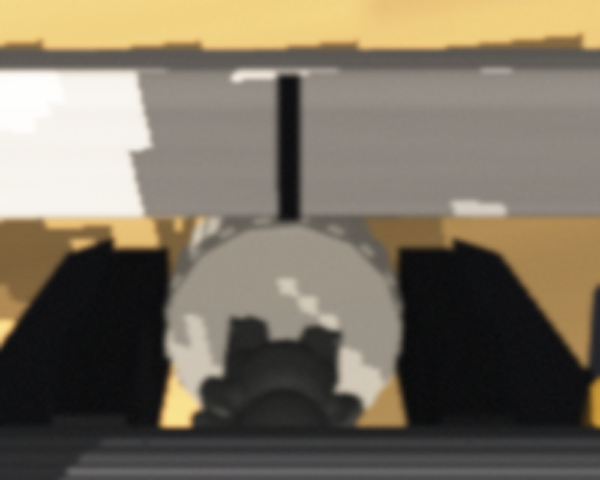

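Emit:
drive_tool(rows=[0,0,0,0,0,0,0,0,0,0,0,0,0,0,0,0,0,0,0,-1,0,0,0,0,0,-2,0,0,0,0,0,-3,0,0,0,0,0,-4,0,0,0,0,0,-4,0,0,0,0,-2,-2,-2,0,0,0,-3,-2,-2,0,0,0,-3,-2,-2,0,0,0,-2,-2,-2,0,0,0,-1,-1,-1,0,0,0,0,0,0,0,0,0,0,0,0,0,0,0], hand=5.2)

```text
time: 27.12
tool_pos: [508.4, 31.4, 235.3]
ee_rot: [-1.115, 1.347, -1.347]
force: [-0.0, -0.4, -0.9]
grip_width: 51.8
```

Run:
```python
from st import *
st(); im=cam("wrist"); save(im,"pics/w19.png",1.4)
im=cam("scene"); save(im,"pics/sc19.png",5,(240,180,360,300))
```

```text
t 27.12 tcp [508.4  31.4 235.3] bar [-114.3   -8.9] F [-0.  -0.4 -0.9] w 51.8 yawerr_deg -0.1 tilt [-0.    -0.001 -1.   ]
```

View pics/w19.png

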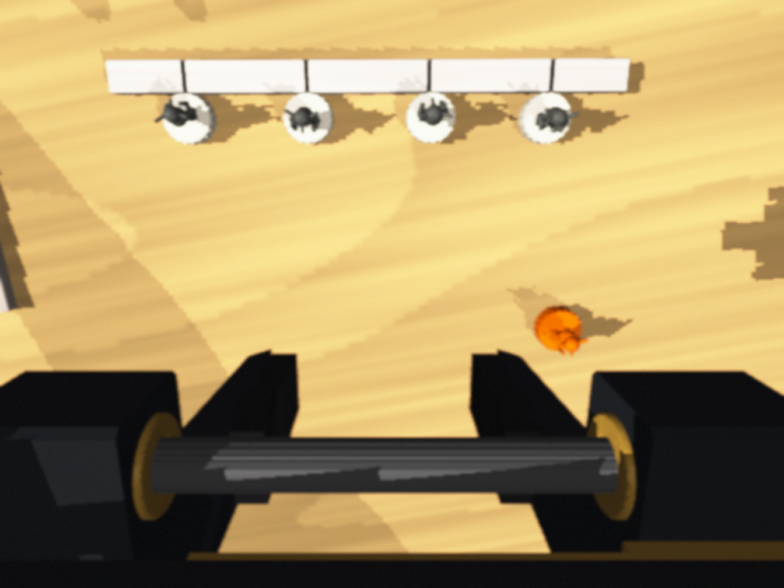

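View pics/sc19.png

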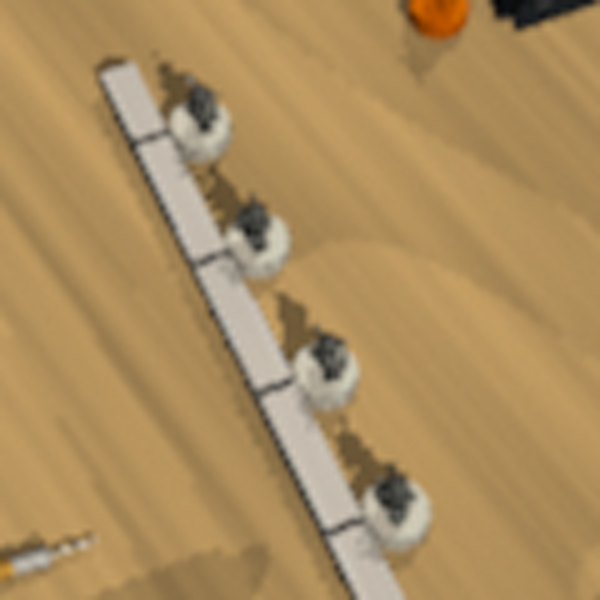

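Run:
```python
from st import *
im=cam("wrist"); save(im,"pics/w20a.png",4,(100,35,290,110)); save(im,"pics/w20b.png",4,(280,35,470,110))
for n in("wrist","scene","side"):
    im=cam(n)
    from meas import fitcap
    for k,y in enumerate((-120,-40,40,120)):
        g=c+ex*-26+ey*y
        try: x,e=fitcap(im,*g,val=110); print(n,k+1,(bar(x)).round(1),round(e,2))
        except Exception as E: print(n,k,E)
st()
```

```text
wrist 1 [ -25.1 -118.5] 0.0
wrist 2 [-25.3 -39.6] 0.01
wrist 3 [-25.3  41.9] 0.01
wrist 4 [-25.7 123.6] 0.0
scene 1 [  -8.7 -108. ] 0.66
scene 2 [ -6.6 -30.4] 0.66
scene 3 [-11.8  44.1] 0.64
scene 4 [-10.1 126.6] 0.61
side 1 [ -15.  -120.8] 0.49
side 2 [-18.2 -42.4] 0.52
side 3 [-23.9  41.3] 0.56
side 4 [-16.7 118.9] 0.57
t 27.43 tcp [508.3  32.3 235.2] bar [-114.6   -8. ] F [-0.2  0.3  0.6] w 52.0 yawerr_deg -0.05 tilt [-0.001 -0.    -1.   ]
```

View pics/w20a.png

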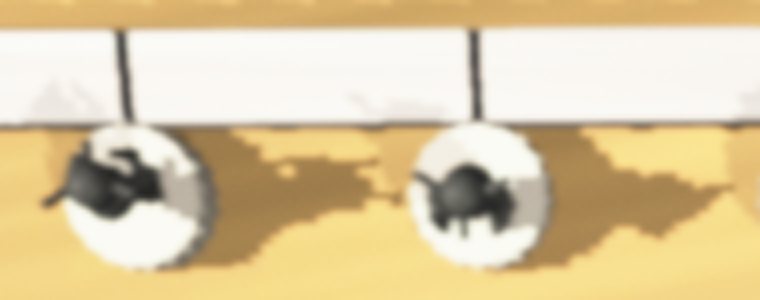

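View pics/w20b.png

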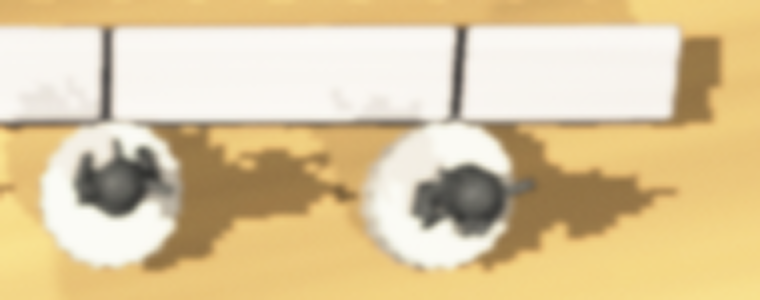

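Run:
```python
from st import *
im=cam("wrist")
A=lambda x,y:((x+.5)/4-.5+100,(y+.5)/4-.5+35); B=lambda x,y:((x+.5)/4-.5+280,(y+.5)/4-.5+35)
for n,l,g in((4,A(128,122),A(133,194)),(3,A(477,120),A(479,193)),(2,B(104,119),B(110,193)),(1,B(455,119),B(443,194))):
    print(n,(bar(onz(im,*g,14))-bar(onz(im,*l,14))).round(1),'want [-16 0]')
st(); print(bot.close_job())
```

```text
4 [-15.7   0.4] want [-16 0]
3 [-15.9   0.2] want [-16 0]
2 [-16.1  -1.7] want [-16 0]
1 [-16.3   1.4] want [-16 0]
t 27.48 tcp [508.3  32.4 235.4] bar [-114.6   -7.9] F [ 0.2 -0.3 -0.3] w 52.0 yawerr_deg -0.03 tilt [-0.001 -0.    -1.   ]
the job is handed in; nothing more can be done
None
```

All four goblins are lined up against the straightedge, one at each scribed line, and the job is handed in at 27.5 s of the 61 s allowed. I gripped each one by its cap only, slid it along the desk to its line, and pressed it lightly to the bar (about 3–5 N on the wrist) before letting go.

**Placing:** In the last wrist picture the caps stand 15.7 to 16.3 mm from the near face (16 is touching). Along the bar they are 1.4, −1.7, 0.2 and 0.4 mm off lines 1 to 4, within the 7 mm allowed. All four look upright, and the gripper was open and well clear.

**Checks that disagreed:**
- The first wrist-camera readings were about 3 mm off the scene and side cameras along the bar. I used the scene and side values, and gripping the first cap confirmed them.
- My automatic cap fit gave useless results once the white caps touched the bright bar. The final figures come from pixel positions I read by hand.

**Not checked:** I did not re-measure the tile palette, parts box or pin vice. The tool was kept clear of all three, and no unexpected force showed in the readings.

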